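# Sweep fallen plaster out of the entry tray

## Task

Plaster has flaked off the niche into the cherry wood tray. Pull the yellow scraper up out of its white ceramic holder and use it, not your fingers, to sweep all three flakes out over the tray's open end into the blue dust box, without bearing down hard on the wood; then stand the scraper back in its holder. Leave the holder, frog, keys and other things standing where they are.

Things in the scene. Friction and masses are not known exactly. Their poses are not given: they have to be found in the camera images.
- scraper: Scraper, 195 mm tall, 200 g, standing head-down in the holder. Yellow head: 120 mm along y, 24 mm along x, 30 mm high, then a 60 x 24 mm neck to z = 44 mm; above it a straight square wooden handle, 26 x 26 mm, to z = 195 mm. Origin: centre of the head's underside; z up the handle, x the thin way (sweep along it, either way round).
- holder: White ceramic rectangular holder, loose, 0.7 kg, open at the top: outside 52 mm along x, 148 mm along y, 85 mm high; walls and floor 6 mm (inside 40 x 136 mm). Origin: centre of its underside; z up. The scraper stands on its inner floor, scraper x roughly along holder x. It is left or right of the tray.
- tray: Cherry wood tray on a dark riser, fixed. Origin: below it at table level; z up, x along the tray to its open end. Floor top z = 55 mm, from x = -160 (closed end) to +150 mm (open end, no rim, overhangs the dust box). Rims up to z = 73 mm: sides (inner faces y = +-68 mm) and closed end (inner face x = -160). Flakes lie between x = -110 and +145 mm.
- dust_box: Blue open metal dust box, fixed under the tray's open end, same axes as the tray: outside 150 mm along x, 160 mm along y, 42 mm high, walls and floor 4 mm. Origin: centre of its underside, 205 mm along the tray's x from the tray's origin. Its rim is 13 mm lower than the tray floor, so the scraper can run on past the open end.
- flake_a: Loose flake of white painted plaster, irregular flat plate about 60 x 36 mm, 8 mm thick, 35 g, lying flat on the tray at any yaw (no part of it farther than 36 mm from its origin). Origin: about the middle of its underside.
- flake_b: Loose flake of white painted plaster, irregular flat plate about 60 x 36 mm, 8 mm thick, 35 g, lying flat on the tray at any yaw (no part of it farther than 36 mm from its origin). Origin: about the middle of its underside.
- flake_c: Loose flake of white painted plaster, irregular flat plate about 60 x 36 mm, 8 mm thick, 35 g, lying flat on the tray at any yaw (no part of it farther than 36 mm from its origin). Origin: about the middle of its underside.
- coin_box: Bystander: aluminium coin box with screw-top lid, 80 mm across, 82 mm high, upright, on the other side of the tray from the holder. Origin: centre of its underside.
- frog: Bystander: green glazed ceramic frog, about 80 mm wide, 75 mm high. Origin: centre of its underside.
- smart_key: Bystander: white plastic smart key, 72 x 38 x 14 mm, lying flat. Origin: centre of its underside.
- key_cover: Bystander: red silicone key cover, a shallow open shell 80 x 46 x 18 mm. Origin: centre of its underside.
- torch: Bystander: black torch lying down, 150 mm long, 36 mm thick. Origin: under the middle of its barrel.
- padlock: Bystander: brass padlock lying flat, 60 mm wide, 22 mm high. Origin: under its body.
Not all that is in view belongs to the job. Leave any black, green or pink look-alike of the flake_b alone.

How it is judged (in metres and radians):
On the way, in this order (a step that is already met when the one before it is completed fails the run):
1. the scraper is pulled up clear of the holder's rim (z of scraper in the frame of holder above 0.088 m), for 0.1 s.
2. all three flakes lie in the dust box (x of flake_a in the frame of dust_box between -0.073 and 0.073 m and y of flake_a in the frame of dust_box between -0.077 and 0.077 m and z of each of flake_a, flake_b, flake_c in the frame of dust_box below 0.045 m and x of flake_b in the frame of dust_box between -0.073 and 0.073 m and y of flake_b in the frame of dust_box between -0.077 and 0.077 m and x of flake_c in the frame of dust_box between -0.073 and 0.073 m and y of flake_c in the frame of dust_box between -0.077 and 0.077 m), for 0.2 s.
At the end, for the whole second after the job is handed in: All three flakes at rest in the dust box (origins within 73 mm in x, 77 mm in y of its centre, below 45 mm); scraper released, at rest head-down in the holder (underside under 20 mm above the holder's, within 20 mm of its centre in x and y, tilt under 0.3 rad); holder upright (tilt under 0.1 rad) (all of step 2 and x of scraper in the frame of holder between -0.02 and 0.02 m and y of scraper in the frame of holder between -0.02 and 0.02 m and z of scraper in the frame of holder below 0.02 m and angle between scraper's own z axis and vertical below 0.3 rad and angle between holder's own z axis and vertical below 0.1 rad and linear speed of each of scraper, holder, flake_a, flake_b, flake_c below 0.03 m/s); the robot touches nothing.
It fails at once if a flake is touched with the robot instead of the scraper (over 0.5 N) (contact force between any of the fingers, the arm and flake_a above 0.5 N or contact force between any of the fingers, the arm and flake_b above 0.5 N or contact force between any of the fingers, the arm and flake_c above 0.5 N).
It fails at once if the scraper bears on the tray with more than 25 N (contact force between scraper and tray above 25 N).
It fails at once if the holder is tipped by more than 0.35 rad or shifted by more than 50 mm (angle between holder's own z axis and vertical above 0.35 rad or distance of holder from where it was at the start of the episode above 0.05 m).
It fails at once if the coin box, frog, smart key, key cover, torch or padlock is moved by more than 30 mm (distance of any of coin_box, frog, smart_key, key_cover, torch, padlock from where it was at the start of the episode above 0.03 m).
It also fails if it takes over 58 s, if anything falls off the work surface, if the arm or the gripper's body presses on something with over 40 N, if the wrist force passes 120 N, or if a joint passes its speed limit or range.

## Robot

A 6-joint arm with a two-finger parallel gripper is mounted at the origin on the work surface. World frame = base frame: x ahead of the robot, y to its left, z up, the work surface at z = 0. Lengths are in m, angles in degrees, forces in N, time in s.
With the tool pointing down it reaches from about 0.3 to 0.75 m from the base axis. Payload 8.5 kg.
Tool frame: the origin (TCP) lies midway between the tips of the shut fingers; the grasp point (between the pads) lies 19 mm behind it (env.grasp_offset is the distance from the TCP to the grasp point, in m); z points along the fingers, y is the line along which they close (so a half turn about z gives the same grasp; the last joint's range is limited). The gripper opens to 85 mm and grips with 20 to 120 N. Pads are 22 mm wide; open, the fingers measure 114 mm over their backs; the gripper's body (76 mm by 85 mm) begins 54 mm behind the grasp point. The pads swing forward as they close: fully open they stand 13 mm farther back than shut.
Start: joints at [53.096, 21.807, 74.336, -0, 83.858, -12.336], TCP at [0.229, 0.5, 0.209] pointing down, gripper open.
Joint ranges: [-178.18, 178.18], [-50.72, 133.34], [12.68, 142.11], [-81.47, 261.47], [9.98, 163.14], [-165.26, 165.26]. Speed limits (degrees/s): [136.94, 136.94, 180, 180, 180, 180].

## Interface

Orientations are given as a 3x3 rotation matrix whose columns are the frame's x, y, z axes.
In Python, from rig import env gives the robot as it stands.
- The arm moves only by the tool servo_tool, never from a script. Its argument "deltas" is text: rows parted by semicolons, each of 7 numbers parted by spaces: the opening, from 0 (shut) to 1 (fully open), then the shift along the tool's x, y, z in mm, then the turn, a rotation vector about the tool's x, y, z in rad. A call has 1 to 8 rows; each row shifts and turns the commanded pose from where the row before left it, along the tool's axes as they then stand; what a row does not reach is not made up. A row lasts 1/12 s, in which the tool goes at most 41.7 mm and 7.16 degrees, less where a joint would pass 70% of its speed; a pose out of reach is approached as far as the arm can. A call is refused whole if a number of a shift passes 41.7 or a number of a turn 0.125, either way. A call with a gripper value outside its range is refused whole. The fingers move at their own pace and stop on an object; "newtons" is the grip in N (left out, the last holds). Time passes only in rows, so rows that do not move let the fingers close. It gives the time, the measured TCP pose, the force, the opening and the grip force at its end, in the units of the state.
- env.observe(): the state, without advancing time (a new reading comes with each control period).
- env.get_image(name): name is "side" or "top"; returns a dict with "img" (480x640x3 uint8, red, green, blue), "depth" (480x640 float32, m along the optical axis (not along the pixel's ray), 0 where there is no reading), "camera_matrix" (3x3 intrinsics, pixels), "world_to_cam" (4x4, takes a point from world to camera coordinates). Camera axes: x right, y down, z forward; pixel columns grow to the right and rows downward; lengths in m; the calibration is good to about 2 mm. A picture is of the moment at which its call begins.
- env.close_job(): hands the job in; it is judged then, once.
Trained networks look in a picture, given as the dict that the camera call returned (one of the last four; its "shot" number tells which), for a name from the list of things; names that differ only in an ending like _2 or _b are one class to them, and where a whole thing is asked for, a point or a joint stands for the part that bears it (a point fixed in the world has none). Each returns a list of dicts, best first, with "conf" (0 to 1); they miss things now and then, are a little off and sometimes report something else, mostly with a low value. They report only what shows in the picture. A call takes as long as a camera call. They do not tell look-alikes from the thing itself.
- env.spot_in(name, picture): "bbox" ([centre column, centre row, width, height] in pixels, round what is visible of it).
- env.spot_point(name, picture): "uv" ([column, row] in pixels: a listed point, or the origin of a listed thing).
The state is a dict: "time_s": time; "q": joint angles; "qvel": joint speeds; "joint_efforts": joint torques, N m; "position": TCP position; "tool_rot": TCP orientation; "ft_force": force on the tool from outside, world axes, zero at the start; "wrist_torque": the same for the moment, N m; "grip_width": finger opening in m; "gripper_force": force on a finger pad.
Only numpy, scipy, OpenCV 4.12 (cv2) and the standard library are available. Lean on these libraries where they do the work, as an engineer would, in place of code of your own. Each camera call takes 0.05 s, during which the arm holds its last target. There are 200 camera calls.

## Working session

There is one attempt and no reset: what is moved stays moved. The work goes in short steps, Python scripts to look and compute and a tool call to move; the robot and the scene stay as the last step left them, time stands still between calls to the robot, and variables do not carry over. Pictures are saved under pics/ and viewed, at most 10 in all, crops included, and the job is handed in when it is done.

Besides the shell and the picture viewer there is one more tool, called after "Call:" by a JSON object that holds its "op" and its "data". servo_tool: Moves the arm, as the interface text tells. Its arguments: {"type":"object","properties":{"deltas":{"type":"string"},"newtons":{"type":"number"}},"required":["deltas"]}

```bash
mkdir -p pics; ls; cat > h.py <<'E'
import numpy as np, cv2
from rig import env
def px2w(p,u,v,z=None):
    K=p["camera_matrix"];T=np.linalg.inv(p["world_to_cam"])
    d=np.linalg.inv(K)@np.array([u,v,1.])
    if z is None:
        D=p["depth"][int(round(v)),int(round(u))]; return (T@np.r_[d*D,1])[:3]
    o=T[:3,3];r=T[:3,:3]@d
    return o+r*(z-o[2])/r[2]
def w2px(p,X):
    c=p["world_to_cam"]@np.r_[X,1]; q=p["camera_matrix"]@c[:3]; return q[:2]/q[2]
def cloud(p):
    D=p["depth"];v,u=np.mgrid[:480,:640]
    K=p["camera_matrix"];x=(u-K[0,2])/K[0,0]*D;y=(v-K[1,2])/K[1,1]*D
    T=np.linalg.inv(p["world_to_cam"])
    return np.stack([x,y,D],-1)@T[:3,:3].T+T[:3,3]
def save(p,n): cv2.imwrite("pics/"+n,p["img"][:,:,::-1])
E
python3 - <<'E'
from h import *
for c in ("top","side"):
    p=env.get_image(c); save(p,c+"0.png")
    np.savez(""+c+"0.npz",**p)
    print(c,np.linalg.inv(p["world_to_cam"])[:3,3].round(3))
    for n in ["scraper","holder","tray","dust_box","flake_b","coin_box","frog","torch","padlock","smart_key","key_cover"]:
        r=env.spot_point(n,p)
        print(n,[(round(x["conf"],2),np.round(x["uv"]).tolist(),px2w(p,*x["uv"],z=.055 if 'flake' in n else 0.0)[:2].round(3).tolist()) for x in r[:6]])
s=env.observe();print(s["time_s"],s["tool_rot"],env.grasp_offset)
E
```

```text
pics
top [0.382 0.023 1.295]
scraper [(0.97, [487.0, 249.0], [0.533, -0.389]), (0.73, [187.0, 257.0], [0.521, 0.365])]
holder [(0.77, [490.0, 249.0], [0.532, -0.395])]
tray [(0.65, [304.0, 242.0], [0.555, 0.071])]
dust_box [(0.94, [382.0, 248.0], [0.539, -0.125])]
flake_b [(0.86, [308.0, 295.0], [0.42, 0.059]), (0.78, [338.0, 175.0], [0.712, -0.016]), (0.72, [358.0, 310.0], [0.383, -0.057]), (0.71, [309.0, 243.0], [0.546, 0.056]), (0.67, [275.0, 227.0], [0.585, 0.138]), (0.62, [347.0, 252.0], [0.522, -0.035])]
coin_box [(0.61, [188.0, 260.0], [0.512, 0.362]), (0.27, [299.0, 158.0], [0.774, 0.081])]
frog [(0.91, [219.0, 184.0], [0.707, 0.286]), (0.37, [446.0, 340.0], [0.309, -0.276])]
torch [(0.88, [458.0, 193.0], [0.676, -0.321]), (0.33, [347.0, 254.0], [0.524, -0.038])]
padlock [(0.85, [301.0, 160.0], [0.769, 0.076])]
smart_key [(0.81, [212.0, 351.0], [0.288, 0.299])]
key_cover [(0.55, [444.0, 341.0], [0.306, -0.272])]
side [ 0.284 -0.567  0.813]
scraper [(0.77, [416.0, 452.0], [0.528, -0.392]), (0.34, [314.0, 226.0], [0.562, 0.107])]
holder [(0.83, [416.0, 450.0], [0.53, -0.39]), (0.36, [317.0, 227.0], [0.567, 0.105])]
tray [(0.97, [315.0, 240.0], [0.548, 0.071])]
dust_box [(0.65, [350.0, 319.0], [0.535, -0.135])]
flake_b [(0.94, [410.0, 247.0], [0.696, -0.06]), (0.93, [320.0, 262.0], [0.518, -0.027]), (0.87, [315.0, 197.0], [0.577, 0.141]), (0.86, [255.0, 265.0], [0.401, 0.015]), (0.61, [314.0, 227.0], [0.542, 0.061])]
coin_box [(0.88, [254.0, 160.0], [0.509, 0.367])]
frog [(0.64, [334.0, 160.0], [0.692, 0.293])]
torch [(0.83, [467.0, 378.0], [0.672, -0.32])]
padlock [(0.95, [401.0, 208.0], [0.763, 0.083])]
smart_key [(0.7, [170.0, 205.0], [0.283, 0.292])]
key_cover [(0.81, [259.0, 430.0], [0.31, -0.267])]
1.2 [[-9.09483473e-01  4.15740078e-01  1.99381857e-05]
 [ 4.15740078e-01  9.09483472e-01  3.75068870e-05]
 [-2.54033420e-06  4.24009967e-05 -9.99999999e-01]] 0.0187
```

View pics/top0.png

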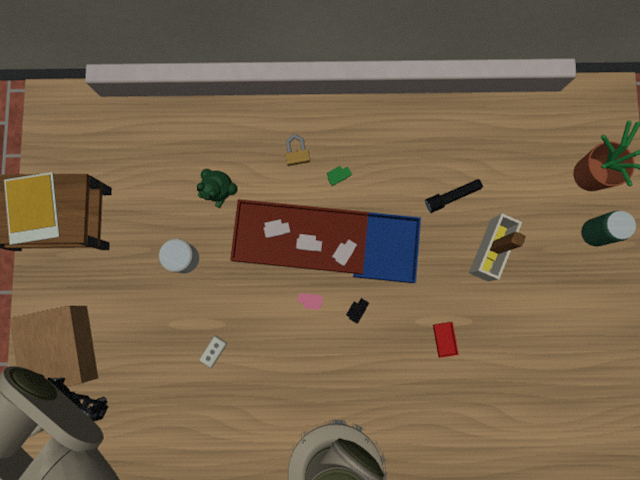

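View pics/side0.png

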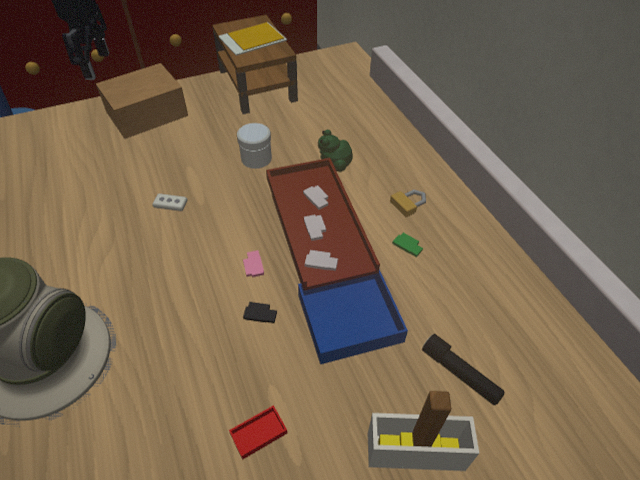

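The top picture shows the three white flakes in the tray at (276,229), (309,242) and (345,252). The look-alikes lie outside it: green (338,176), pink (311,300) and black (358,310). The scraper stands in the holder at (497,247) with its handle top at (510,242). The side view agrees, with the holder at (422,440) and the handle top at (438,397). Next I measure the poses.

```bash
python3 - <<'E'
from h import *
for c in ("top","side"):
    p=dict(np.load(c+"0.npz")); P=cloud(p); I=p["img"].astype(int); R,G,B=I[...,0],I[...,1],I[...,2]
    X,Y,Z=P[...,0],P[...,1],P[...,2]
    def rect(m,n):
        q=(P[m][:,:2]*1000).astype(np.float32)
        if len(q)<6: print(c,n,"few");return
        r=cv2.minAreaRect(q); print(c,n,len(q),np.round(r[0],1),np.round(r[1],1),round(r[2],2),"zmed",np.median(Z[m]).round(4), "mean", q.mean(0).round(1))
    near=(abs(X-.53)<.12)&(abs(Y+.39)<.13)
    rect(near&(Z>.076)&(Z<.092)&(abs(R-B)<40)&(R>90),"rim")
    rect(near&(Z>.10),"handle"); rect(near&(Z>.185),"handletop")
    print("zmax",Z[near].max())
    rect(near&(R>120)&(B<70)&(Z<.06)&(G>100),"yellow")
    t=(abs(X-.55)<.2)&(abs(Y)<.3)
    blue=t&(B>R+50)&(Z<.06); rect(blue,"blue"); rect(blue&(Z>.036)&(Z<.05),"bluerim")
    red=t&(R>G+25)&(R<160)&(Z>.048)&(Z<.085)&(Y>-.12)&(Y<.26)
    rect(red,"tray"); rect(red&(Z>.066),"trayrim")
    w=t&(R>140)&(abs(R-B)<40)&(Z>.05)&(Z<.072)&(Y>-.12)
    n,l,s,cc=cv2.connectedComponentsWithStats(w.astype(np.uint8))
    for i in range(1,n):
        if s[i,4]>30: rect(l==i,"flake"+str(cc[i].round()))
cv2.imwrite("pics/crop.png",cv2.resize(np.load("side0.npz")["img"][360:480,340:520,::-1],None,fx=4,fy=4))
E
```

```text
top rim 467 [ 531.  -392.3] [ 54.1 149.3] 65.22 zmed 0.0855 mean [ 528.6 -387.4]
top handle 393 [ 531.6 -391.7] [27.3 26.8] 65.19 zmed 0.1812 mean [ 529.8 -386.4]
top handletop 184 [ 531.8 -391.9] [27.1 26.4] 64.4 zmed 0.2017 mean [ 530.9 -389.8]
zmax 0.20803465080737582
top yellow 242 [ 518.3 -394.1] [172.  210.8] 8.59 zmed 0.0393 mean [ 526.7 -391.4]
top blue 3193 [ 536.9 -133.3] [147.6 158.5] 83.13 zmed 0.0056 mean [ 535.8 -144.9]
top bluerim 237 [ 536.9 -133.3] [147.6 158.5] 83.13 zmed 0.0427 mean [ 516.2 -154.3]
top tray 7143 [562.7  78.5] [316.1 149.5] 83.58 zmed 0.0566 mean [564.8  82.7]
top trayrim 957 [562.8  79. ] [315.  149.5] 83.6 zmed 0.0736 mean [567.2 103.9]
top flake[275. 228.] 295 [583.4 135.4] [33.7 58.7] 11.4 zmed 0.0641 mean [581.7 136.4]
top flake[308. 243.] 297 [546.3  56.7] [58.3 33.4] 81.34 zmed 0.0644 mean [545.4  58.3]
top flake[344. 252.] 306 [524.2 -26.9] [33.7 57.4] 57.17 zmed 0.0641 mean [522.1 -27. ]
side rim 1072 [ 526.6 -392. ] [ 53.6 148.5] 65.19 zmed 0.0847 mean [ 523.3 -394.8]
side handle 1169 [ 527.  -392.5] [26.6 26.7] 62.9 zmed 0.1774 mean [ 522.1 -396.3]
side handletop 513 [ 527.3 -392.4] [26.1 26.5] 63.49 zmed 0.1999 mean [ 525.2 -393.9]
zmax 0.2037966393702767
side yellow 598 [ 538.  -372.4] [ 87.3 130.5] 70.5 zmed 0.0366 mean [ 524.7 -386.2]
side blue 4728 [ 533.8 -133.5] [151.3 159.6] 83.35 zmed 0.0038 mean [ 535.5 -129.2]
side bluerim 408 [ 533.8 -133.5] [151.3 159.6] 83.35 zmed 0.0416 mean [ 520.9 -164.6]
side tray 6917 [557.6  79.3] [320. 149.] 83.68 zmed 0.055 mean [559.   67.2]
side trayrim 816 [557.6  79.7] [319.1 149.1] 83.76 zmed 0.0727 mean [554.   89.4]
side flake[316. 195.] 294 [581.2 138.5] [40.5 66.7] 7.54 zmed 0.0626 mean [578.6 136.8]
side flake[314. 225.] 343 [544.7  61.6] [69.1 37.3] 81.62 zmed 0.0625 mean [542.4  59.1]
side flake[320. 259.] 403 [523.  -22.9] [42.4 59.8] 56.24 zmed 0.0626 mean [519.4 -25.9]
```

View pics/crop.png

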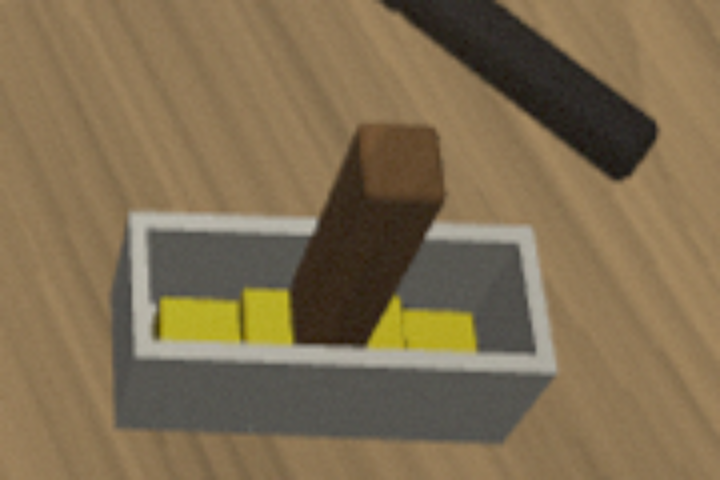

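The crop confirms the choice: the yellow head is seated in the white holder, with the wooden handle upright and its top at crop (400,160). The holder centre is about (529,-392) mm with thin-axis yaw 65°, so the gripper yaw already fits. The tray's x axis is at yaw -96.4° and its origin is about (558,70). I'm starting to move.

Call:
{"op": "servo_tool", "data": {"deltas": "1 -27 -28.5 -4 0 0 0;1 -27 -28.5 -4 0 0 0;1 -27 -28.5 -4 0 0 0;1 -27 -28.5 -4 0 0 0;1 -27 -28.5 -4 0 0 0;1 -27 -28.5 -4 0 0 0;1 -27 -28.5 -4 0 0 0;1 -27 -28.5 -4 0 0 0", "newtons": 100}}

```text
time_s: 1.87
position: [0.3303, 0.2013, 0.2418]
tool_rot: [[-0.91, 0.415, 0.001], [0.415, 0.91, 0.0], [-0.001, 0.0, -1.0]]
ft_force: [1.4, 0.5, -0.2]
grip_width: 0.0852
gripper_force: 0.0
```

Call:
{"op": "servo_tool", "data": {"deltas": "1 -27 -28.5 0 0 0 0;1 -27 -28.5 0 0 0 0;1 -27 -28.5 0 0 0 0;1 -27 -28.5 0 0 0 0;1 -27 -28.5 0 0 0 0;1 -27 -28.5 0 0 0 0;1 -27 -28.5 0 0 0 0;1 -27 -28.5 0 0 0 0"}}

```text
time_s: 2.53
position: [0.4321, -0.0963, 0.2416]
tool_rot: [[-0.909, 0.416, 0.001], [0.416, 0.909, -0.0], [-0.001, 0.0, -1.0]]
ft_force: [0.8, 0.8, 0.4]
grip_width: 0.0851
gripper_force: 0.0
```

Call:
{"op": "servo_tool", "data": {"deltas": "1 -27 -29 0 0 0 0;1 -27 -29 0 0 0 0;1 -27 -29 0 0 0 0;1 -27 -29 0 0 0 0;1 -27 -29 0 0 0 0;1 -27 -29 0 0 0 0;1 -24 -26 0 0 0 0;1 -15 -17 0 0 0 0"}}

```text
time_s: 3.2
position: [0.5248, -0.3782, 0.2404]
tool_rot: [[-0.909, 0.417, -0.0], [0.417, 0.909, 0.0], [0.0, -0.0, -1.0]]
ft_force: [0.3, 0.3, 0.4]
grip_width: 0.0855
gripper_force: 0.0
```

Call:
{"op": "servo_tool", "data": {"deltas": "1 0 0 0 0 0 0;1 0 0 0 0 0 0"}}

```text
time_s: 3.37
position: [0.5244, -0.3759, 0.2404]
tool_rot: [[-0.909, 0.417, -0.001], [0.417, 0.909, 0.001], [0.001, 0.001, -1.0]]
ft_force: [0.6, 0.1, -0.4]
grip_width: 0.0853
gripper_force: 0.0
```

```bash
python3 - <<'E'
from h import *
p=env.get_image("side"); save(p,"side1.png")
s=env.observe();t=np.array(s["position"]);R=np.array(s["tool_rot"])
d=np.array([.529,-.392,.136])-t; print(t,s["q"],(R.T@d*1000).round(1), np.degrees(np.arctan2(R[1,1],R[0,1])))
E
```

```text
[ 0.52443122 -0.37486786  0.24104802] [-4.60637668e+01  3.08435133e+01  5.39578059e+01  9.19141475e-03
  9.52460112e+01 -1.11484258e+02] [-11.4 -13.7 105. ] 65.42131879209896
```

Call:
{"op": "servo_tool", "data": {"deltas": "1 -6 -7 0 0 0 0;1 -5 -7 0 0 0 0;1 0 0 15 0 0 0;1 0 0 20 0 0 0;1 0 0 20 0 0 0;1 0 0 20 0 0 0;1 0 0 15 0 0 0;1 0 0 10 0 0 0"}}

```text
time_s: 4.08
position: [0.5284, -0.3914, 0.1401]
tool_rot: [[-0.91, 0.415, -0.001], [0.415, 0.91, 0.001], [0.002, 0.001, -1.0]]
ft_force: [-0.8, -0.6, -0.3]
grip_width: 0.0853
gripper_force: 0.0
```

Call:
{"op": "servo_tool", "data": {"deltas": "1 0 0 5 0 0 0;0 0 0 0 0 0 0;0 0 0 0 0 0 0;0 0 0 0 0 0 0;0 0 0 0 0 0 0;0 0 0 0 0 0 0", "newtons": 100}}

```text
time_s: 4.58
position: [0.5289, -0.3925, 0.1372]
tool_rot: [[-0.909, 0.416, 0.001], [0.416, 0.909, -0.001], [-0.001, -0.0, -1.0]]
ft_force: [-1.6, -0.6, 18.4]
grip_width: 0.0259
gripper_force: 25.5
```

Call:
{"op": "servo_tool", "data": {"deltas": "0 0 0 0 0 0 0;0 0 0 0 0 0 0;0 0 0 -5 0 0 0;0 0 0 -10 0 0 0;0 0 0 -15 0 0 0;0 0 0 -20 0 0 0;0 0 0 -20 0 0 0;0 0 0 -20 0 0 0"}}

```text
time_s: 5.25
position: [0.5285, -0.3922, 0.2278]
tool_rot: [[-0.909, 0.416, -0.001], [0.416, 0.909, 0.0], [0.001, 0.0, -1.0]]
ft_force: [-0.9, 0.2, -1.6]
grip_width: 0.0251
gripper_force: 98.0
```

Call:
{"op": "servo_tool", "data": {"deltas": "0 0 0 -15 0 0 0;0 0 0 -10 0 0 0;0 0 0 0 0 0 0;0 0 0 0 0 0 0"}}

```text
time_s: 5.58
position: [0.5287, -0.3923, 0.2517]
tool_rot: [[-0.909, 0.416, 0.0], [0.416, 0.909, -0.0], [-0.0, -0.0, -1.0]]
ft_force: [0.1, 0.2, -2.7]
grip_width: 0.0254
gripper_force: 98.0
```

```bash
python3 - <<'E'
from h import *
p=env.get_image("side"); save(p,"side2.png"); np.savez("side2.npz",**p)
s=env.observe();print(s["position"],s["grip_width"],s["gripper_force"],s["ft_force"])
P=cloud(p);I=p["img"].astype(int);m=(I[...,0]>100)&(I[...,2]<70)&(I[...,1]>85)&(abs(P[...,0]-.53)<.13)&(abs(P[...,1]+.39)<.15)&(P[...,2]>.05)
q=P[m];print(m.sum(),q.min(0),q.max(0)); print(cv2.minAreaRect((q[:,:2]*1000).astype(np.float32)), np.percentile(q[:,2],[1,5,50,95]))
r=env.spot_point("scraper",p);print(r[:2])
E
```

```text
[ 0.52849357 -0.39215942  0.25080013] 0.024737374780964546 97.96299934387207 [ 0.04790166  0.08019366 -1.99376358]
1999 [ 0.46855214 -0.44393414  0.12191568] [ 0.58448552 -0.35317841  0.41641203]
((526.7413940429688, -392.5542297363281), (108.36824798583984, 86.90233612060547), 11.042401313781738) [0.12455149 0.12825839 0.14978759 0.16562901]
[{'uv': [429.7, 423.8], 'conf': 0.88}, {'uv': [170.2, 205.0], 'conf': 0.52}]
```

View pics/side2.png

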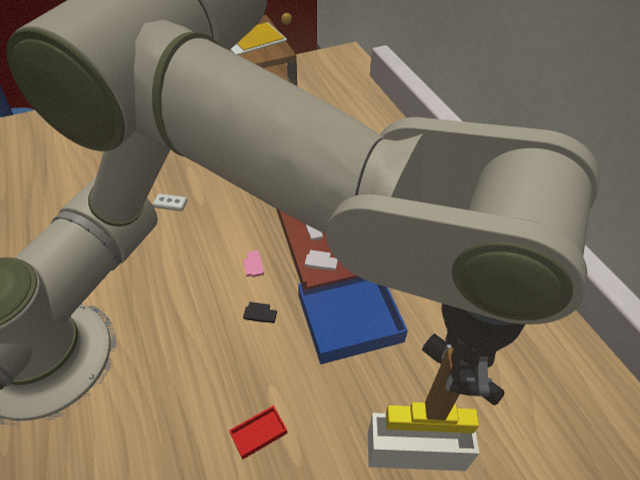

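The scraper hangs head-down, clear of the holder: the yellow head at about (432,415) is above the white rim at (422,430), with its underside at about 120 mm. Next I turn and carry it over the tray's closed end.

Call:
{"op": "servo_tool", "data": {"deltas": "0 0 0 -5 0 0 -0.106;0 0 0 0 0 0 -0.106;0 0 0 0 0 0 -0.106;0 1 15 0 0 0 0;0 1.5 28 0 0 0 0;0 1.5 36 0 0 0 0;0 1.5 36 0 0 0 0;0 1.5 36 0 0 0 0"}}

```text
time_s: 6.35
position: [0.5379, -0.2399, 0.2554]
tool_rot: [[-0.994, 0.111, -0.002], [0.111, 0.994, 0.001], [0.002, 0.001, -1.0]]
ft_force: [1.3, 0.7, -1.7]
grip_width: 0.025
gripper_force: 98.3
```

Call:
{"op": "servo_tool", "data": {"deltas": "0 1.5 36 0 0 0 0;0 1.5 36 0 0 0 0;0 1.5 36 0 0 0 0;0 1.5 36 0 0 0 0;0 1.5 36 0 0 0 0;0 1.5 36 0 0 0 0;0 1.5 36 0 0 0 0;0 1.5 36 0 0 0 0"}}

```text
time_s: 7.02
position: [0.5578, 0.0478, 0.2556]
tool_rot: [[-0.994, 0.111, -0.002], [0.111, 0.994, 0.0], [0.002, 0.0, -1.0]]
ft_force: [0.4, -0.6, -2.4]
grip_width: 0.0251
gripper_force: 98.2
```

```bash
cat > st.py <<'E'
from h import *
O=np.array([.5582,.0704]);a=np.radians(-96.4);tx=np.array([np.cos(a),np.sin(a)]);ty=np.array([-tx[1],tx[0]])
def st():
    s=env.observe();t=np.array(s["position"]);R=np.array(s["tool_rot"])
    r=t[:2]-O
    print("t",s["time_s"],"pos",t.round(4),"tray x,y",(r@tx*1000).round(1),(r@ty*1000).round(1),"yaw",np.degrees(np.arctan2(R[1,1],R[0,1])).round(2),"ft",np.round(s["ft_force"],1),"grip",round(s["grip_width"],4),round(s["gripper_force"]))
    return t,R
def goto(x,y,z):
    t,R=st();d=np.r_[O+x/1000*tx+y/1000*ty,z]-t; print("delta tool",(R.T@d*1000).round(1))
E
python3 -c "
from st import *
goto(-130,0,.25)"
```

```text
t 7.0167 pos [0.5578 0.0478 0.2556] tray x,y 22.5 2.1 yaw 83.65 ft [ 0.4 -0.6 -2.4] grip 0.0251 98
delta tool [  2.  152.5   5.6]
```

Call:
{"op": "servo_tool", "data": {"deltas": "0 0.5 36 0 0 0 0;0 0.5 36 0 0 0 0;0 0.5 36 0 0 0 0;0 0.5 26 0 0 0 0;0 0 14 0 0 0 0;0 0 4 0 0 0 0;0 0 0 0 0 0 0;0 0 0 0 0 0 0"}}

```text
time_s: 7.68
position: [0.5732, 0.1961, 0.2561]
tool_rot: [[-0.994, 0.112, -0.001], [0.112, 0.994, -0.001], [0.001, -0.001, -1.0]]
ft_force: [-0.2, -0.5, -1.9]
grip_width: 0.0248
gripper_force: 98.4
```

```bash
python3 - <<'E'
from st import *
goto(-130,0,.2)
for c in("side","top"):
    p=env.get_image(c); save(p,c+"3.png")
    P=cloud(p);I=p["img"].astype(int);m=(I[...,0]>100)&(I[...,2]<70)&(I[...,1]>85)&(abs(P[...,0]-.57)<.12)&(abs(P[...,1]-.2)<.1)&(P[...,2]>.09)&(P[...,2]<.175)
    q=P[m];print(c,m.sum())
    if m.sum()>20:
        h=q[(q[:,2]<.16)];r=(h[:,:2]-O)*1000;print("tray x",np.percentile(r@tx,[1,50,99]).round(1),"y",np.percentile(r@ty,[1,50,99]).round(1),"z",np.percentile(h[:,2],[1,99]))
E
```

```text
t 7.6833 pos [0.5732 0.1961 0.2561] tray x,y -126.6 0.9 yaw 83.6 ft [-0.2 -0.5 -1.9] grip 0.0248 98
delta tool [ 0.9  3.4 56.1]
side 680
tray x [-137.5 -116.3 -111.9] y [-61.   -8.4  56.9] z [0.12550387 0.15899576]
top 2
```

View pics/side3.png

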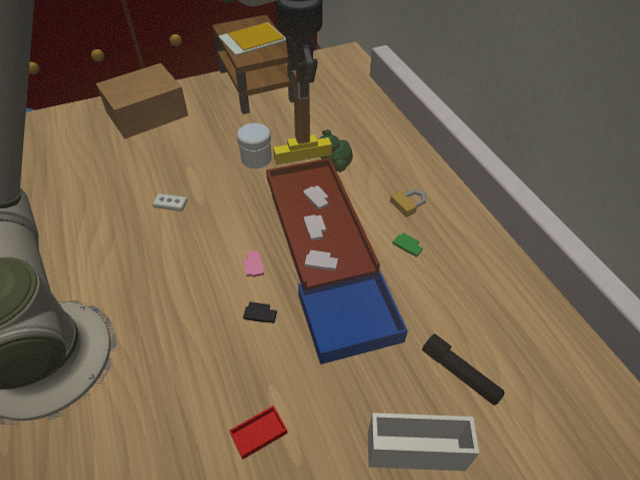

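The scraper is centred over the tray's closed end at (302,150), behind all three flakes at (316,196), (314,226) and (321,260), and the holder stands empty at (422,440). I lower it gently.

Call:
{"op": "servo_tool", "data": {"deltas": "0 1 3.5 10 0 0 0;0 0 0 15 0 0 0;0 0 0 15 0 0 0;0 0 0 10 0 0 0;0 0 0 8 0 0 0;0 0 0 5 0 0 0;0 0 0 2 0 0 0;0 0 0 0 0 0 0"}}

```text
time_s: 8.45
position: [0.5727, 0.2008, 0.1913]
tool_rot: [[-0.994, 0.111, -0.0], [0.111, 0.994, 0.0], [0.0, 0.0, -1.0]]
ft_force: [-1.4, 0.3, -1.5]
grip_width: 0.0245
gripper_force: 98.6
```

Call:
{"op": "servo_tool", "data": {"deltas": "0 0 0 1 0 0 0;0 0 0 1 0 0 0;0 0 0 0 0 0 0;0 0 0 0 0 0 0"}}

```text
time_s: 8.78
position: [0.5727, 0.2009, 0.1897]
tool_rot: [[-0.994, 0.111, 0.0], [0.111, 0.994, 0.0], [-0.0, 0.0, -1.0]]
ft_force: [-0.0, -0.7, -1.1]
grip_width: 0.0246
gripper_force: 98.6
```

Call:
{"op": "servo_tool", "data": {"deltas": "0 0 0 1 0 0 0;0 0 0 1 0 0 0;0 0 0 0 0 0 0;0 0 0 0 0 0 0"}}

```text
time_s: 9.12
position: [0.5726, 0.2009, 0.1874]
tool_rot: [[-0.994, 0.111, -0.0], [0.111, 0.994, -0.0], [0.0, -0.0, -1.0]]
ft_force: [0.0, -0.1, -1.8]
grip_width: 0.025
gripper_force: 98.6
```

Call:
{"op": "servo_tool", "data": {"deltas": "0 0 0 0.5 0 0 0;0 0 0 0 0 0 0"}}

```text
time_s: 9.28
position: [0.5726, 0.2009, 0.1869]
tool_rot: [[-0.994, 0.111, -0.0], [0.111, 0.994, -0.0], [0.0, -0.0, -1.0]]
ft_force: [-0.3, -0.4, -1.4]
grip_width: 0.0248
gripper_force: 98.6
```

```bash
python3 - <<'E'
from st import *
goto(-130,0,.187)
p=env.get_image("side")
P=cloud(p);I=p["img"].astype(int);m=(I[...,0]>100)&(I[...,2]<70)&(I[...,1]>85)&(abs(P[...,0]-.57)<.12)&(abs(P[...,1]-.2)<.1)&(P[...,2]<.11)
q=P[m];r=(q[:,:2]-O)*1000;print("tray x",np.percentile(r@tx,[1,50,99]).round(1),"y",np.percentile(r@ty,[1,50,99]).round(1),"z",np.percentile(q[:,2],[1,3,10,95]))
E
```

```text
t 9.2833 pos [0.5726 0.2009 0.1869] tray x,y -131.3 -0.3 yaw 83.65 ft [-0.3 -0.4 -1.4] grip 0.0248 99
delta tool [-0.3 -1.3 -0.1]
tray x [-161.6 -122.5 -116.3] y [-62.  -11.3  65.6] z [0.0122131  0.05999432 0.06750841 0.10004972]
```

Call:
{"op": "servo_tool", "data": {"deltas": "0 0 -6 0 0 0 0;0 0 -12 0 0 0 0;0 0 -12 0 0 0 0;0 0 -12 0 0 0 0;0 0 -12 0 0 0 0;0 0 -12 0 0 0 0;0 0 -12 0 0 0 0;0 0 -12 0 0 0 0"}}

```text
time_s: 10.0
position: [0.5625, 0.1101, 0.187]
tool_rot: [[-0.994, 0.111, 0.0], [0.111, 0.994, 0.0], [-0.0, 0.0, -1.0]]
ft_force: [0.3, 0.7, -1.9]
grip_width: 0.0248
gripper_force: 98.4
```

Call:
{"op": "servo_tool", "data": {"deltas": "0 0 -12 0 0 0 0;0 0 -12 0 0 0 0;0 0 -12 0 0 0 0;0 0 -12 0 0 0 0;0 0 -12 0 0 0 0;0 0 -12 0 0 0 0;0 0 -12 0 0 0 0;0 0 -12 0 0 0 0"}}

```text
time_s: 10.67
position: [0.5519, 0.0149, 0.1869]
tool_rot: [[-0.994, 0.111, 0.0], [0.111, 0.994, 0.0], [0.0, 0.0, -1.0]]
ft_force: [-0.2, 1.0, -1.4]
grip_width: 0.0248
gripper_force: 98.4
```

```bash
python3 - <<'E'
from st import *
goto(165,0,.187)
p=env.get_image("side"); save(p,"side4.png")
E
```

```text
t 10.6667 pos [0.5519 0.0149 0.1869] tray x,y 55.8 -0.1 yaw 83.65 ft [-0.2  1.  -1.4] grip 0.0248 98
delta tool [-0.000e+00 -1.092e+02 -1.000e-01]
```

View pics/side4.png

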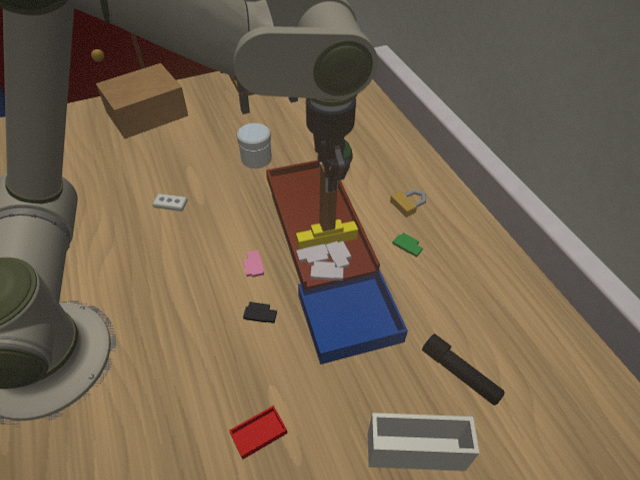

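All three flakes, at (312,253), (338,254) and (327,270), are ahead of the head at (327,233). I carry on over the edge, a little slower.

Call:
{"op": "servo_tool", "data": {"deltas": "0 0 -10 0 0 0 0;0 0 -10 0 0 0 0;0 0 -10 0 0 0 0;0 0 -10 0 0 0 0;0 0 -10 0 0 0 0;0 0 -10 0 0 0 0;0 0 -10 0 0 0 0;0 0 -10 0 0 0 0"}}

```text
time_s: 11.38
position: [0.543, -0.0645, 0.1869]
tool_rot: [[-0.994, 0.111, -0.0], [0.111, 0.994, -0.0], [0.0, -0.0, -1.0]]
ft_force: [0.6, -0.2, -2.0]
grip_width: 0.0251
gripper_force: 98.6
```

Call:
{"op": "servo_tool", "data": {"deltas": "0 0 -10 0 0 0 0;0 0 -10 0 0 0 0;0 0 -8 0 0 0 0;0 0 -4 0 0 0 0;0 0 0 0 0 0 0;0 0 0 0 0 0 0"}}

```text
time_s: 11.88
position: [0.5396, -0.0953, 0.1869]
tool_rot: [[-0.994, 0.111, -0.0], [0.111, 0.994, 0.0], [0.0, 0.0, -1.0]]
ft_force: [-0.4, 0.7, -1.6]
grip_width: 0.025
gripper_force: 98.6
```

```bash
cat > fl.py <<'E'
from st import *
def flakes(tag):
  B=O+.205*tx
  for c in("side","top"):
    p=env.get_image(c); save(p,c+tag+".png"); P=cloud(p);I=p["img"].astype(int);R,G,Bl=I[...,0],I[...,1],I[...,2]
    r=P[...,:2]-B;x=r@tx*1000;y=r@ty*1000
    w=(R>110)&(abs(R-Bl)<35)&(abs(R-G)<30)&(x>-380)&(x<110)&(abs(y)<110)&(P[...,2]<.1)
    n,l,s,cc=cv2.connectedComponentsWithStats(w.astype(np.uint8))
    for i in range(1,n):
        if s[i,4]>40: print(c,cc[i].round(),s[i,4],"box x",x[l==i].min().round(),x[l==i].max().round(),"y",y[l==i].min().round(),y[l==i].max().round(),"z",np.median(P[...,2][l==i]).round(3),P[...,2][l==i].max().round(3))
E
python3 -c "
from fl import *
st();flakes('5')"
```

```text
t 11.8833 pos [ 0.5396 -0.0953  0.1869] tray x,y 166.7 -0.0 yaw 83.64 ft [-0.4  0.7 -1.6] grip 0.025 99
side [367. 286.] 90 box x -54.0 -25.0 y 11.0 74.0 z 0.039 0.06
side [326. 309.] 819 box x -68.0 10.0 y -72.0 -6.0 z 0.013 0.062
top [383. 253.] 41 box x -19.0 5.0 y -19.0 -5.0 z 0.013 0.019
```

View pics/side5.png

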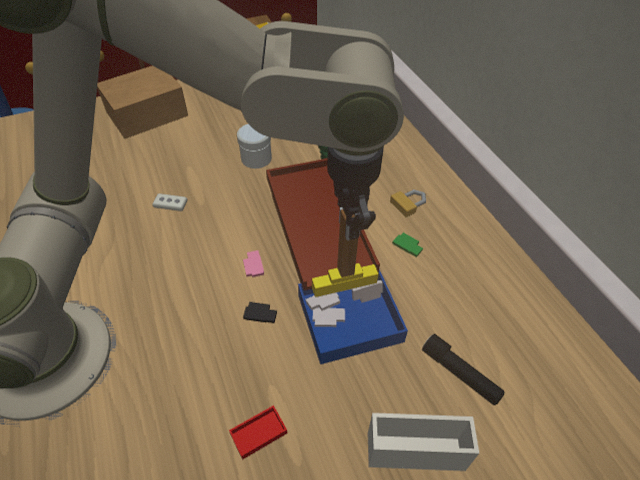

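Two flakes lie in the box at (322,300) and (328,316). The third, at (367,291), looks tilted against the head. I lift away and look again.

Call:
{"op": "servo_tool", "data": {"deltas": "0 0 0 -5 0 0 0;0 0 0 -12 0 0 0;0 0 0 -18 0 0 0;0 0 0 -20 0 0 0;0 0 0 -15 0 0 0;0 0 0 0 0 0 0"}}

```text
time_s: 12.48
position: [0.5407, -0.0953, 0.2604]
tool_rot: [[-0.994, 0.11, 0.006], [0.11, 0.994, -0.002], [-0.006, -0.002, -1.0]]
ft_force: [-0.8, 0.4, -1.8]
grip_width: 0.025
gripper_force: 98.7
```

```bash
python3 -c "
from fl import *
st();flakes('6')
im=cv2.imread('pics/side6.png')[220:380,260:440];cv2.imwrite('pics/c6.png',cv2.resize(im,None,fx=3.5,fy=3.5))"
```

```text
t 12.4833 pos [ 0.5407 -0.0953  0.2604] tray x,y 166.6 1.1 yaw 83.69 ft [-0.8  0.4 -1.8] grip 0.025 99
side [363. 287.] 443 box x -72.0 -32.0 y 13.0 75.0 z 0.011 0.016
side [326. 308.] 889 box x -73.0 11.0 y -72.0 -7.0 z 0.013 0.022
top [368. 234.] 46 box x -56.0 -43.0 y 18.0 47.0 z 0.013 0.06
```

View pics/c6.png

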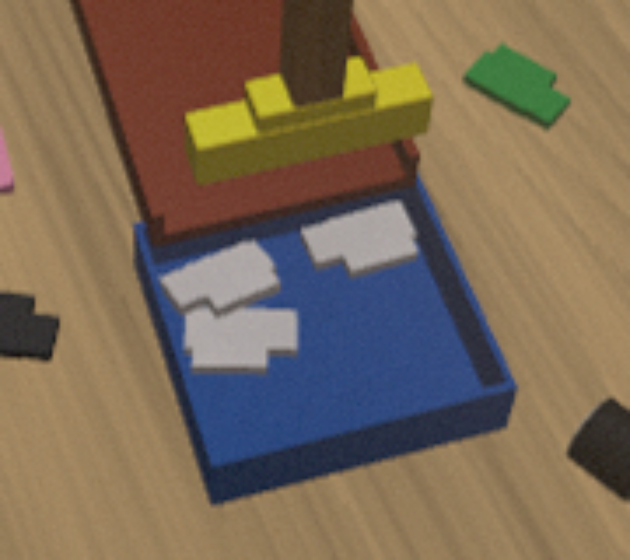

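All three flakes lie flat in the box, at crop (220,277), (243,338) and (360,235), at about z 12 mm. I take the scraper back over the holder.

Call:
{"op": "servo_tool", "data": {"deltas": "0 -1 -15 0 0 0 0;0 -2 -28 0 0 0 0;0 -3 -35 0 0 0 0;0 -3 -35 0 0 0 0;0 -3 -35 0 0 0 0;0 -3 -35 0 0 0 0;0 -2 -35 0 0 0 0;0 -2 -35 0 0 0 0"}}

```text
time_s: 13.25
position: [0.53, -0.3501, 0.2552]
tool_rot: [[-0.994, 0.11, -0.002], [0.11, 0.994, 0.002], [0.002, 0.002, -1.0]]
ft_force: [0.0, 0.3, -1.9]
grip_width: 0.0249
gripper_force: 98.6
```

Call:
{"op": "servo_tool", "data": {"deltas": "0 -1 -25 0 0 0 0;0 0 -12 0 0 0 0;0 0 -4 0 0 0 0;0 0 0 0 0 0 0.106;0 0 0 0 0 0 0.106;0 0 0 0 0 0 0.106;0 0 0 0 0 0 0;0 0 0 0 0 0 0"}}

```text
time_s: 13.92
position: [0.5273, -0.3884, 0.2567]
tool_rot: [[-0.911, 0.412, -0.0], [0.412, 0.911, 0.001], [0.001, 0.0, -1.0]]
ft_force: [0.6, 0.2, -1.3]
grip_width: 0.0252
gripper_force: 98.6
```

```bash
python3 - <<'E'
from st import *
t,R=st(); d=np.array([.5288,-.3923,.25])-t; print((R.T@d*1000).round(1),R.round(4))
for c in("side","top"):
    p=env.get_image(c); save(p,c+"7.png"); P=cloud(p);I=p["img"].astype(int);r,g,b=I[...,0],I[...,1],I[...,2]
    X,Y,Z=P[...,0],P[...,1],P[...,2];near=(abs(X-.53)<.12)&(abs(Y+.39)<.13)
    for n,m in (("rim",near&(Z>.076)&(Z<.092)&(abs(r-b)<40)&(r>90)),("yel",near&(Z>.11)&(Z<.2)&(r>100)&(b<70)&(g>85))):
        q=(P[m][:,:2]*1000).astype(np.float32)
        if len(q)>20: print(c,n,len(q),cv2.minAreaRect(q),P[m][:,2].min(),P[m][:,2].max())
E
```

```text
t 13.9167 pos [ 0.5273 -0.3884  0.2567] tray x,y 459.3 20.5 yaw 65.68 ft [ 0.6  0.2 -1.3] grip 0.0252 99
[-3.  -3.   6.7] [[-9.113e-01  4.118e-01 -4.000e-04]
 [ 4.118e-01  9.113e-01  7.000e-04]
 [ 7.000e-04  5.000e-04 -1.000e+00]]
side rim 975 ((525.769287109375, -393.59478759765625), (51.91176223754883, 148.98843383789062), 64.22994232177734) 0.07605231001088841 0.08863233776624724
side yel 1971 ((525.3633422851562, -388.5799560546875), (25.741376876831055, 120.19242858886719), 65.3918685913086) 0.12655061928151823 0.19560132847031864
top rim 266 ((537.2537841796875, -377.1746826171875), (23.660520553588867, 148.08706665039062), 63.98386001586914) 0.07601630613558741 0.09158954769887662
top yel 232 ((532.7312622070312, -383.9217224121094), (15.839069366455078, 115.24200439453125), 65.40222930908203) 0.1307270680171868 0.17530854338992774
```

View pics/side7.png

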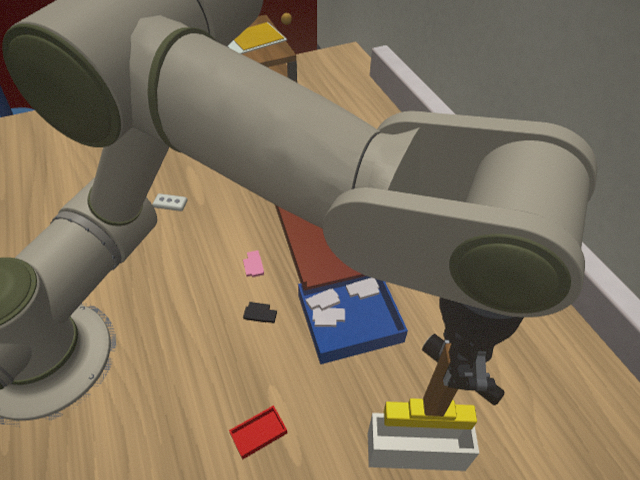

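The flakes lie settled in the box at (322,299), (328,316) and (363,287). The head at (431,413) is over the holder at (423,440), within about 5 mm. I nudge it over and lower it.

Call:
{"op": "servo_tool", "data": {"deltas": "0 -2.5 -3.7 0 0 0 0.015;0 0 0 10 0 0 0;0 0 0 15 0 0 0;0 0 0 15 0 0 0;0 0 0 15 0 0 0;0 0 0 10 0 0 0;0 0 0 0 0 0 0"}}

```text
time_s: 14.6
position: [0.5272, -0.3936, 0.1895]
tool_rot: [[-0.903, 0.429, -0.003], [0.429, 0.903, 0.003], [0.004, 0.002, -1.0]]
ft_force: [-1.1, 0.6, -1.6]
grip_width: 0.0249
gripper_force: 98.7
```

Call:
{"op": "servo_tool", "data": {"deltas": "0 0 0 10 0 0 0;0 0 0 12 0 0 0;0 0 0 12 0 0 0;0 0 0 8 0 0 0;0 0 0 5 0 0 0;0 0 0 3 0 0 0;0 0 0 0 0 0 0"}}

```text
time_s: 15.18
position: [0.5278, -0.3941, 0.1418]
tool_rot: [[-0.903, 0.429, -0.0], [0.429, 0.903, 0.0], [0.0, -0.0, -1.0]]
ft_force: [0.0, -0.6, -0.6]
grip_width: 0.0248
gripper_force: 98.7
```

Call:
{"op": "servo_tool", "data": {"deltas": "0 0 0 2 0 0 0;0 0 0 1 0 0 0;0 0 0 0.7 0 0 0;0 0 0 0 0 0 0;0 0 0 0 0 0 0"}}

```text
time_s: 15.6
position: [0.5278, -0.3941, 0.1384]
tool_rot: [[-0.903, 0.429, 0.0], [0.429, 0.903, -0.0], [-0.0, -0.0, -1.0]]
ft_force: [-0.5, -0.3, -1.2]
grip_width: 0.0248
gripper_force: 98.7
```

Call:
{"op": "servo_tool", "data": {"deltas": "0 0 0 1 0 0 0;0 0 0 0 0 0 0;1 0 0 0 0 0 0;1 0 0 0 0 0 0;1 0 0 0 0 0 0;1 0 0 0 0 0 0;1 0 0 0 0 0 0;1 0 0 0 0 0 0"}}

```text
time_s: 16.27
position: [0.5278, -0.3941, 0.1373]
tool_rot: [[-0.903, 0.429, 0.0], [0.429, 0.903, -0.0], [-0.0, -0.0, -1.0]]
ft_force: [-0.8, -0.4, -0.5]
grip_width: 0.0853
gripper_force: 0.0
```

Call:
{"op": "servo_tool", "data": {"deltas": "1 0 0 -5 0 0 0;1 0 0 -15 0 0 0;1 0 0 -20 0 0 0;1 0 0 -25 0 0 0;1 0 0 -25 0 0 0;1 0 0 -25 0 0 0;1 0 0 -20 0 0 0;1 0 0 0 0 0 0"}}

```text
time_s: 16.93
position: [0.5285, -0.3948, 0.2776]
tool_rot: [[-0.903, 0.429, 0.006], [0.429, 0.903, -0.006], [-0.008, -0.003, -1.0]]
ft_force: [1.3, -0.6, 0.6]
grip_width: 0.0853
gripper_force: 0.0
```

```bash
python3 - <<'E'
from fl import *
st();flakes("8")
p=env.get_image("side")
P=cloud(p);I=p["img"].astype(int);r,g,b=I[...,0],I[...,1],I[...,2];X,Y,Z=P[...,0],P[...,1],P[...,2];near=(abs(X-.53)<.12)&(abs(Y+.39)<.13)
for n,m in (("rim",near&(Z>.076)&(Z<.092)&(abs(r-b)<40)&(r>90)),("handle",near&(Z>.10)&(Z<.208)&(r>b+15)),("handletop",near&(Z>.19)&(Z<.206)&(r>b+15))):
    q=(P[m][:,:2]*1000).astype(np.float32); print(n,len(q),cv2.minAreaRect(q),np.percentile(P[m][:,2],[1,99]))
print(r.shape,[ (n,[px2w(p,*x["uv"],z=0)[:2].round(3).tolist() for x in env.spot_point(n,p)[:1]]) for n in("coin_box","frog","torch","padlock","smart_key","key_cover")])
E
```

```text
t 16.9333 pos [ 0.5285 -0.3948  0.2776] tray x,y 465.6 22.3 yaw 64.57 ft [ 1.3 -0.6  0.6] grip 0.0853 0
side [363. 287.] 461 box x -74.0 -31.0 y 13.0 75.0 z 0.011 0.016
side [326. 308.] 935 box x -73.0 13.0 y -72.0 -7.0 z 0.013 0.022
top [370. 227.] 157 box x -56.0 -33.0 y 18.0 75.0 z 0.013 0.06
top [375. 260.] 417 box x -56.0 10.0 y -60.0 -5.0 z 0.015 0.062
rim 1380 ((526.6918334960938, -391.9823913574219), (54.272438049316406, 148.45101928710938), 65.26051330566406) [0.0763846  0.08740523]
handle 1158 ((525.7686767578125, -394.2840270996094), (26.488187789916992, 26.58306121826172), 64.98072814941406) [0.10227719 0.20233786]
handletop 471 ((525.892578125, -394.2565002441406), (26.33341407775879, 26.348112106323242), 65.20992279052734) [0.19040714 0.20275203]
(480, 640) [('coin_box', []), ('frog', []), ('torch', [[0.668, -0.323]]), ('padlock', []), ('smart_key', [[0.292, 0.288]]), ('key_cover', [[0.31, -0.27]])]
```

View pics/side8.png

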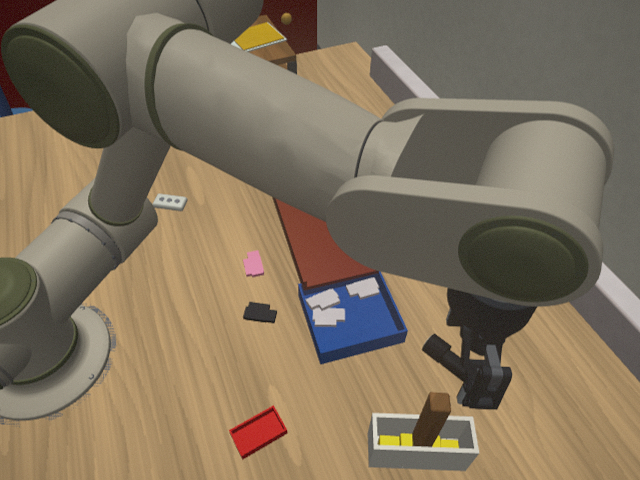

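The scraper stands upright in the holder (handle top at (436,400), z 201 mm, about 2 mm off centre). The flakes lie in the box at (322,299), (328,316) and (363,287), and the open gripper at (485,385) is clear above. I hand the job in.

```bash
python3 -c "
from rig import env
print(env.close_job())"
```

```text
the job is handed in; nothing more can be done
None
```

I swept all three flakes into the dust box with the scraper, stood it back upright in its holder, and handed the job in at about 17 s; no verdict came back.

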